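# Clamp the temperature logger in the bath's collet

## Robot

A 6-joint arm with a two-finger parallel gripper is mounted at the origin on the work surface. World frame = base frame: x ahead of the robot, y to its left, z up, the work surface at z = 0. Lengths are in mm, angles in rad, forces in N, time in s.
With the tool pointing down it reaches from about 325 to 750 mm from the base axis. Payload 7.6 kg.
Tool frame: the origin (TCP) lies midway between the tips of the shut fingers; the grasp point (between the pads) lies 19 mm behind it; x points along the fingers, y is the direction in which the jaws open and shut, and the axes are right-handed (so a half turn about x gives the same grasp; the last joint's range is limited). The gripper opens to 85 mm and grips with 20 to 120 N. Pads are 22 mm wide; open, the fingers measure 114 mm over their backs; the gripper's body (76 mm by 85 mm) begins 54 mm behind the grasp point. The pads swing forward as they close: fully open they stand 13 mm farther back than shut.
Start: joints at [1.098, 0.052, 1.401, -0, 1.689, -0.07], TCP at [205.784, 483.01, 231.323] pointing down, gripper open.
Joint ranges: [-2.9, 2.9], [-0.91, 2.17], [0.12, 2.37], [-1.06, 4.2], [0.26, 2.73], [-2.93, 2.93]. Speed limits (rad/s): [2.57, 2.57, 3.01, 3.14, 3.14, 3.14].

## Interface

Orientations are given as a 3x3 rotation matrix whose columns are the frame's x, y, z axes.
In Python, from bench import ctrl gives the robot as it stands. The module is installed in compiled form; this text tells all that it offers.
- The arm moves only by the tool move_arm, never from a script. Its argument "commands" is one flat list of numbers, 5 for each row, row after row: the opening, from 0 (shut) to 1 (fully open), then the shift along the tool's x, y, z in cm, then the turn about the tool's x in degrees. A call has exactly 8 rows; each row is the pose to reach, as a shift and turn from the pose commanded when the call began, along the tool's axes at that moment; what a row does not reach only later rows make up. A row lasts 1/12 s, in which the tool goes at most 41.7 mm and 7.16 degrees, less where a joint would pass 70% of its speed; a pose out of reach is approached as far as the arm can. A call with a gripper value outside its range is refused whole. The fingers move at their own pace and stop on an object; the grip force is fixed at half the most. Time passes only in rows, so rows that repeat a pose let the fingers close, or fill a call up. It gives the time, the measured TCP pose, the force and the opening at its end, in the units of the state.
- ctrl.get_obs(): the state, without advancing time (a new reading comes with each control period).
- ctrl.camera(name): name is "side" or "top" or "wrist"; returns (picture, depth): 400x640x3 uint8, red, green, blue; 400x640 float32, mm along the optical axis (not along the pixel's ray), 0 where there is no reading.
- ctrl.camera_params(name): a dict with "fx", "fy", "cx", "cy" (pixels), "R" (3x3) and "t" (3): a world point X has camera coordinates R X + t. Camera axes: x right, y down, z forward; pixel columns grow to the right and rows downward; lengths in mm; the calibration is good to about 2 mm. A picture is of the moment at which its call begins: read the wrist's pose just before it. camera_params takes no time and is no camera call; for the wrist camera it gives the pose at the moment of the call.
- ctrl.sign_off(): hands the job in, once; it reports no verdict.
The state is a dict: "time_s": time; "joints": joint angles; "joint_vel": joint speeds; "tau": joint torques, N m; "tool_pos": TCP position; "orientation": TCP orientation; "ft_force": force on the tool from outside, world axes, zero at the start; "torque": the same for the moment, N m; "gripper_width": opening from 0.0 (shut) to 1.0 (fully open).
Only numpy, scipy, OpenCV 4.12 (cv2) and the standard library are available. Lean on these libraries where they do the work, as an engineer would, in place of code of your own. Each camera call takes 0.05 s, during which the arm holds its last target.

## Task

Take the temperature logger (the one with the tall round head) out of the rack and gently push its stem down into the collet on the small bath until its shoulder is fully home on the mouth. Then turn the collet's crank nut clockwise until the jaws grip the stem firmly, without forcing it, and let go. Leave the other things as they are.

Things in the scene. Friction and masses are not known exactly. Their poses are not given: they have to be found in the camera images.
- logger_mid (a point): Middle of the logger's round head (20 mm across, 44 mm tall, thin black band), where it is grasped: 29 mm above the shoulder's underside, 89 mm above the stem's tip, 24 mm above the shoulder's top. It starts upright in one of the rack's three holes, shoulder resting on the rack's top; the only insert with a tall round head. z up along the stem.
- logger: The same logger, one steel piece of about 0.12 kg: head, below it a round shoulder 30 mm across and 5 mm thick, below that a round stem 12 mm across and 60 mm long with a 2 mm chamfered tip. Origin at the centre of the stem's tip, z up along the stem.
- rack: Fixed aluminium block 60 (x) x 200 (y) x 70 mm tall, origin under its centre. Three 17 mm holes in a row along its y axis, at y = -65, 0 and 65 mm, hold three inserts with the same shoulder and stem; grasp the logger with the fingers closing along the rack's x axis, which is clear of the neighbours.
- plug: Blanking plug in another hole of the rack: low mushroom head 36 mm across, top 25 mm above the rack. Origin at its stem's tip. To be left alone.
- well: Thermometer well in another hole of the rack: square head 26 mm wide, 24 mm tall. Origin at its stem's tip. To be left alone.
- bath: Fixed stainless block bath 170 x 170 x 75 mm tall with a black lid disc; origin under its centre on the table, the collet stands on its vertical centre line.
- mouth (a point): Centre of the collet's mouth, the top of a fixed square steel nose 30 mm wide, 117 mm above the table; also the nut's axis. Bore 13.6 mm across with 2 mm chamfer, clear over 60 mm down. A rubber seal drags on the stem's last 15 mm or so, so the logger must be pushed home, with 2 to 8 N; 15 to 20 N shows that the shoulder sits on the mouth. More than 50 N damages the collet.
- collet: Three steel jaws around the bore, 16 to 32 mm below the mouth, inside the crank nut; open at the start, they close on the stem as the nut turns. Origin under the bath's centre; this frame does not move.
- knob_mid (a point): Middle of the crank's upright handle: bare aluminium, round, 18 mm across, revolving freely on its pin, 65 mm from the collet's axis, standing from 102 to 147 mm above the table (this point 128 mm). A 12 mm wide arm under it (88 to 100 mm above the table) joins it to the nut. x points outward along the arm, away from the collet's axis.
- beaker: Glass beaker 68 mm across, 85 mm tall, standing behind the things. To be left alone.
- oil_sample: Amber sample bottle 56 mm across, 120 mm tall. To be left alone.
- jar: Glass jar 60 mm across, 70 mm tall. To be left alone.
- dish: White bowl 80 mm across. To be left alone.
- spanner: Steel spanner 160 mm long lying on the table. To be left alone.
- crank: Crank nut, a steel ring 50 mm across under the nose; origin under the bath's centre, x along the arm. Clockwise seen from above closes the jaws; it stays where left. Steady drag of about 4 N at the handle; after an unknown 0.4 to 1.5 rad the jaws meet the stem and the push climbs, about 1 N per 0.1 rad. Firm when the handle has needed about 7 N; above 9.5 N the stem is crushed.
There are look-alikes about, which are no part of the job. What is shaped like the logger but blue or turquoise is not meant.

How it is judged (in metres and radians):
On the way:
1. the logger is fully home in the collet, shoulder within 2 mm of the mouth (horizontal distance between logger and mouth below 0.003 m and z of logger in the frame of mouth below -0.058 m), for 0.2 s.
At the end, for the whole second after the job is handed in: The logger stands upright in the collet, its shoulder within 2 mm of the mouth and centred within 3 mm, gripped by the three jaws with at least 50 N in all (about 17 N each) and at rest (all of step 1 and contact force between collet and logger above 50 N and angle between logger's own z axis and vertical below 0.05 rad and linear speed of logger below 0.01 m/s); the robot touches nothing.
It fails at once if the stem is crushed: the jaws together press on it with more than 190 N (contact force between collet and logger above 190 N).
It fails at once if the logger presses on the collet's nose and seal with more than 60 N in all before the jaws grip (contact force between bath and logger above 60 N and contact force between collet and logger below 5 N).
It fails at once if another thing is disturbed by more than 25 mm (distance of any of plug, well, beaker, oil_sample, jar, dish, spanner from where it was at the start of the episode above 0.025 m).
It also fails if it takes over 72 s, if anything falls off the work surface, if the arm or the gripper's body presses on something with over 40 N, if the wrist force passes 120 N, or if a joint passes its speed limit or range.

## Working session

There is one attempt and no reset: what is moved stays moved. The work goes in short steps, Python scripts to look and compute and a tool call to move; the robot and the scene stay as the last step left them, time stands still between calls to the robot, and variables do not carry over. Pictures are saved under pics/ and viewed, and the job is handed in when it is done.

Besides the shell and the picture viewer there is one more tool, called after "Call:" by a JSON object that holds its "api" and its "payload", one argument or row to a line. move_arm: Moves the arm, as the interface text tells. Its arguments: {"type":"object","properties":{"commands":{"type":"array"}},"required":["commands"]}

```bash
mkdir -p pics; python3 - <<'E'
from bench import ctrl
import cv2,numpy as np
for n in ["side","top","wrist"]:
    p=ctrl.camera_params(n); im,d=ctrl.camera(n)
    cv2.imwrite(f"pics/{n}0.png",im[:,:,::-1]); np.savez(f"{n}0.npz",im=im,d=d,**p)
    print(n,{k:np.round(v,3).tolist() for k,v in p.items()})
o=ctrl.get_obs()
for k,v in o.items(): print(k,np.round(v,3).tolist())
E
```

```text
side {'fx': 366.039, 'fy': 366.039, 'cx': 316.001, 'cy': 192.792, 'R': [[-0.911, -0.411, -0.002], [-0.325, 0.724, -0.609], [0.252, -0.554, -0.793]], 't': [455.638, 250.835, 859.007]}
top {'fx': 456.867, 'fy': 456.867, 'cx': 320.33, 'cy': 198.058, 'R': [[-0.024, -1.0, 0.01], [-0.989, 0.022, -0.148], [0.148, -0.014, -0.989]], 't': [-15.526, 536.793, 1283.167]}
wrist {'fx': 357.095, 'fy': 357.095, 'cx': 314.558, 'cy': 196.245, 'R': [[0.393, 0.92, -0.001], [0.881, -0.376, 0.287], [0.263, -0.114, -0.958]], 't': [-524.381, -36.259, 377.839]}
time_s 0.15
joints [1.098, 0.053, 1.401, 0.0, 1.689, -0.07]
joint_vel [0.004, -0.003, -0.002, 0.0, -0.001, 0.001]
tau [0.001, -38.195, -36.043, -0.0, 0.005, -0.0]
tool_pos [205.663, 482.8, 230.677]
orientation [[-0.001, 0.392, 0.92], [-0.001, 0.92, -0.392], [-1.0, -0.001, -0.0]]
ft_force [-0.119, 0.352, 0.384]
torque [0.034, 0.064, 0.009]
gripper_width 1.001
```

View pics/side0.png

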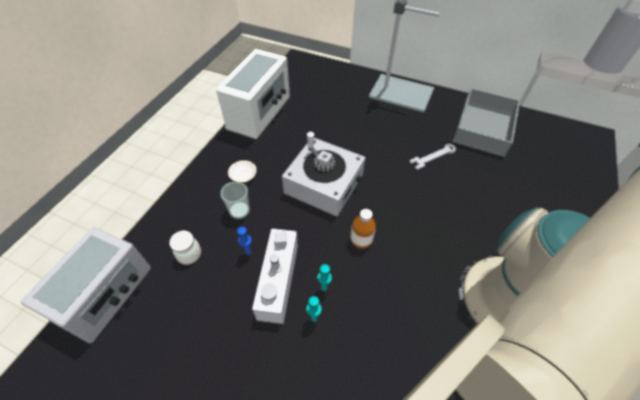

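View pics/top0.png

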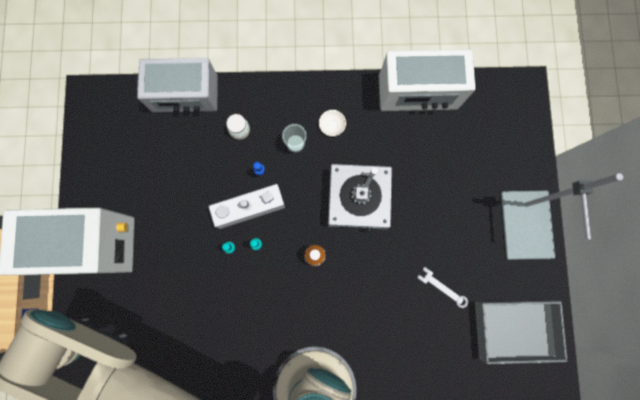

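View pics/wrist0.png

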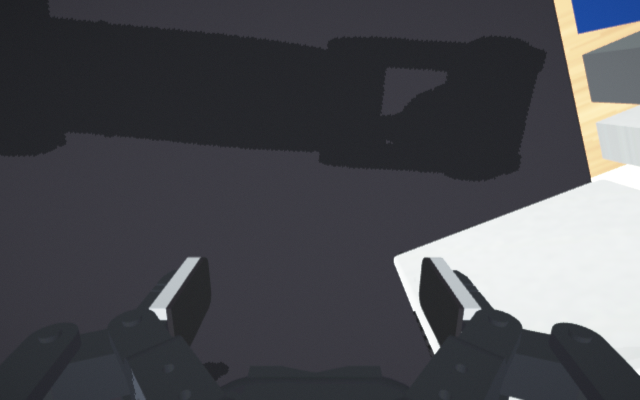

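The rack is at about (275,265) in the side view, holding the plug, the middle insert (probably the logger) and the square well. The nose is at about (362,193) in the top view and the knob at about (370,175). Next I'll enlarge these areas and measure them.

```bash
cat > h.py <<'E'
import numpy as np,cv2
def w(p,u,v,d):
    c=np.array([(u-p['cx'])/p['fx']*d,(v-p['cy'])/p['fy']*d,d]); return p['R'].T@(c-p['t'])
def cloud(f):
    p=np.load(f); d=p['d']; v,u=np.mgrid[:400,:640]
    c=np.stack([(u-p['cx'])/p['fx']*d,(v-p['cy'])/p['fy']*d,d],-1)
    X=(c-p['t'])@p['R']; X[d==0]=np.nan
    return p['im'],X
def proj(p,X):
    c=p['R']@np.array(X,float)+p['t']; return c[0]/c[2]*p['fx']+p['cx'],c[1]/c[2]*p['fy']+p['cy']
E
python3 - <<'E'
from h import *
im,X=cloud('top0.npz'); 
a=cv2.resize(im[150:250,190:300],None,fx=4,fy=4,interpolation=3)
b=cv2.resize(im[150:250,315:405],None,fx=4,fy=4,interpolation=3)
cv2.imwrite('pics/c1.png',np.hstack([a,b])[:,:,::-1])
im2,Y=cloud('side0.npz')
cv2.imwrite('pics/c2.png',np.hstack([cv2.resize(im2[225:325,240:340],None,fx=4,fy=4,interpolation=3),cv2.resize(im2[120:220,275:375],None,fx=4,fy=4,interpolation=3)])[:,:,::-1])
np.set_printoptions(suppress=True,precision=0,linewidth=220)
for n,(A) in dict(top=X,side=Y).items():
    z=A[...,2]
    for name,(lo,hi),(u0,u1,v0,v1) in ([('rack',(60,78),(190,300,170,240)),('rackabove',(100,135),(190,300,170,240)),('bathtop',(65,85),(315,405,150,240)),('nose',(108,120),(340,385,170,215)),('knob',(125,160),(340,390,160,215))] if n=='top' else [('rack',(60,78),(240,310,225,325)),('rackabove',(100,135),(240,310,225,325)),('nose',(108,120),(300,350,140,180)),('knob',(125,160),(290,340,120,180))]):
        m=np.zeros(z.shape,bool); m[v0:v1,u0:u1]=1; m&=(z>lo)&(z<hi)
        P=A[m]; 
        if len(P)==0: print(n,name,0);continue
        print(n,name,len(P),P.mean(0),P.min(0),P.max(0), 'rect',[np.round(t,2) for t in cv2.minAreaRect(P[:,:2].astype(np.float32))])
E
```

```text
top rack 1273 [517. 179.  70.] [420.  79.  60.] [617. 284.  78.] rect [array([504., 173.]), array([157., 205.]), np.float64(38.44)]
top rackabove 80 [523. 158. 111.] [506. 106. 100.] [547. 192. 124.] rect [array([524., 149.]), array([25., 87.]), np.float64(18.88)]
top bathtop 3134 [ 532. -139.   77.] [ 446. -232.   65.] [626. -50.  85.] rect [array([ 536., -141.]), array([170., 171.]), np.float64(85.98)]
top nose 108 [ 539. -143.  116.] [ 520. -176.  109.] [ 595. -125.  120.] rect [array([ 558., -148.]), array([34., 81.]), np.float64(71.3)]
top knob 42 [ 591. -172.  145.] [ 583. -181.  126.] [ 599. -165.  152.] rect [array([ 591., -173.]), array([16., 16.]), np.float64(89.61)]
side rack 1811 [515. 190.  71.] [407.  77.  60.] [633. 284.  78.] rect [array([523., 190.]), array([136., 219.]), np.float64(35.02)]
side rackabove 206 [548. 157. 110.] [409. 107. 100.] [631. 236. 123.] rect [array([509., 157.]), array([ 76., 242.]), np.float64(69.29)]
side nose 136 [ 545. -145.  116.] [ 522. -175.  109.] [ 601. -126.  120.] rect [array([ 563., -150.]), array([34., 86.]), np.float64(73.54)]
side knob 58 [ 593. -172.  141.] [ 587. -183.  125.] [ 603. -165.  151.] rect [array([ 595., -174.]), array([14., 18.]), np.float64(23.86)]
```

View pics/c1.png

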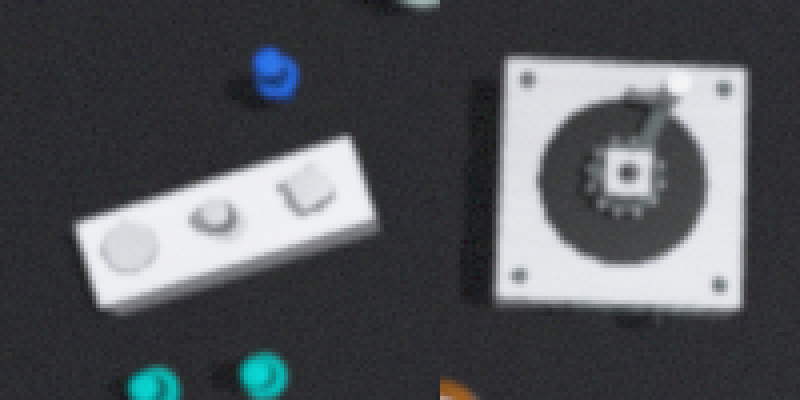

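View pics/c2.png

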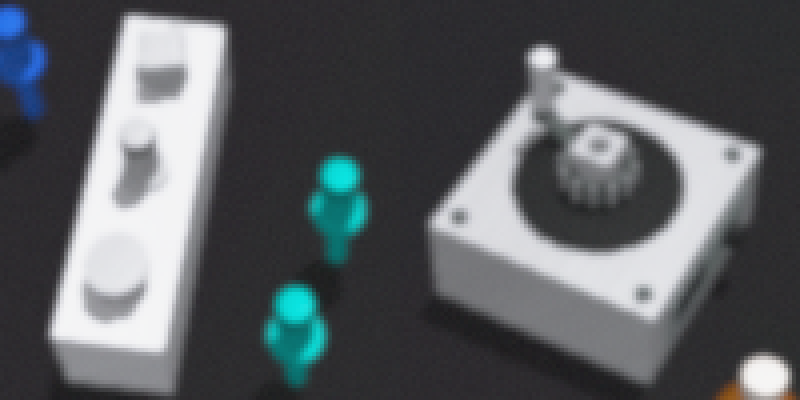

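```bash
python3 - <<'E'
from h import *
np.set_printoptions(suppress=True,precision=1)
for f in ['top0.npz','side0.npz']:
    im,X=cloud(f); z=X[...,2]; hsv=cv2.cvtColor(im,cv2.COLOR_RGB2HSV)
    R=(abs(X[...,0]-520)<130)&(abs(X[...,1]-180)<130)
    m=(R&(z>64)&(z<76)&(hsv[...,1]<40)&(im[...,1]>150)).astype(np.uint8)
    n,l,s,c=cv2.connectedComponentsWithStats(m); k=1+s[1:,4].argmax()
    P=X[l==k][:,:2].astype(np.float32); print(f,cv2.minAreaRect(P),s[k])
    # head tops near rack centre
    c0=np.array(cv2.minAreaRect(P)[0])
    m=(np.hypot(X[...,0]-c0[0],X[...,1]-c0[1])<20)&(z>112)
    print('head',m.sum(),X[m].mean(0),X[m].max(0),X[m].min(0))
    # nose top
    m=(np.hypot(X[...,0]-538,X[...,1]+141)<24)&(z>112)&(z<122)
    print('nose',m.sum(),X[m].mean(0),cv2.minAreaRect(X[m][:,:2].astype(np.float32)))
    m=(np.hypot(X[...,0]-536,X[...,1]+141)<130)&(z>70)&(z<80)
    print('bath',cv2.minAreaRect(X[m][:,:2].astype(np.float32)))
E
```

```text
top0.npz ((515.8594970703125, 182.427490234375), (61.10771560668945, 199.88818359375), 16.824129104614258) [ 210  185   73   42 1191]
head 45 [515.6 181.8 118.1] [524.6 192.  123.7] [507.  172.8 112.6]
nose 100 [ 536.3 -141.1  116.9] ((536.110595703125, -140.96536254882812), (27.993383407592773, 28.282135009765625), 88.4176025390625)
bath ((536.1271362304688, -140.8400421142578), (170.3502197265625, 170.75201416015625), 85.94392395019531)
side0.npz ((518.0478515625, 180.29107666015625), (60.73924255371094, 200.73268127441406), 16.76012420654297) [ 253  229   43   85 1558]
head 73 [517.4 182.1 118.9] [527.2 190.9 123.4] [507.6 171.3 112.7]
nose 111 [ 537.5 -141.1  117.5] ((538.173095703125, -143.00526428222656), (31.692218780517578, 31.962791442871094), 81.8151626586914)
bath ((538.1953125, -143.28665161132812), (175.03268432617188, 171.4081268310547), 85.88119506835938)
```

Call:
{"api": "move_arm", "payload": {
  "commands": [1, 0, -1, 2.6, 3.2, 1, 0, -2, 5.2, 6.4, 1, 0, -3, 7.8, 9.6, 1, 0, -4, 10.4, 12.8, 1, 0, -5, 13, 16, 1, 0, -6, 15.6, 19.2, 1, 0, -7, 18.2, 22.4, 1, 0, -8, 20.8, 25.6]
}}

```text
time_s: 0.82
tool_pos: [366.5, 326.7, 231.1]
orientation: [[-0.0, 0.753, 0.658], [-0.0, 0.658, -0.753], [-1.0, -0.0, -0.0]]
ft_force: [0.0, -0.0, -0.1]
gripper_width: 1.0
```

Call:
{"api": "move_arm", "payload": {
  "commands": [1, 0, 0.3, 3.5, 4.1, 1, 0, 0.6, 7, 8.2, 1, 0, 0.9, 10.5, 12.3, 1, 0, 1.2, 14, 16.4, 1, 0, 1.5, 17.5, 20.5, 1, 0, 1.7, 20.9, 24.5, 1, 0, 1.7, 20.9, 24.5, 1, 0, 1.7, 20.9, 24.5]
}}

```text
time_s: 1.48
tool_pos: [517.2, 180.8, 230.5]
orientation: [[-0.001, 0.958, 0.287], [-0.0, 0.287, -0.958], [-1.0, -0.001, -0.0]]
ft_force: [-0.3, -0.3, 0.1]
gripper_width: 1.002
```

```bash
cat > wr.py <<'E'
from bench import ctrl
import sys
from h import *
n=sys.argv[1]
o=ctrl.get_obs(); p=ctrl.camera_params('wrist'); im,d=ctrl.camera('wrist')
np.savez(n+'.npz',im=im,d=d,**p); cv2.imwrite(f'pics/{n}.png',im[:,:,::-1])
np.set_printoptions(suppress=True,precision=2)
print(o['time_s'],o['tool_pos'],np.round(o['orientation'],3).tolist(),o['ft_force'],o['gripper_width'],o['joints'])
E
python3 wr.py w1
```

```text
1.4833 [517.18 180.81 230.52] [[-0.001, 0.958, 0.287], [-0.0, 0.287, -0.958], [-1.0, -0.001, -0.0]] [-0.29 -0.3   0.1 ] 1.0018586186135199 [ 0.27  0.12  1.33  0.    1.69 -0.02]
```

View pics/w1.png

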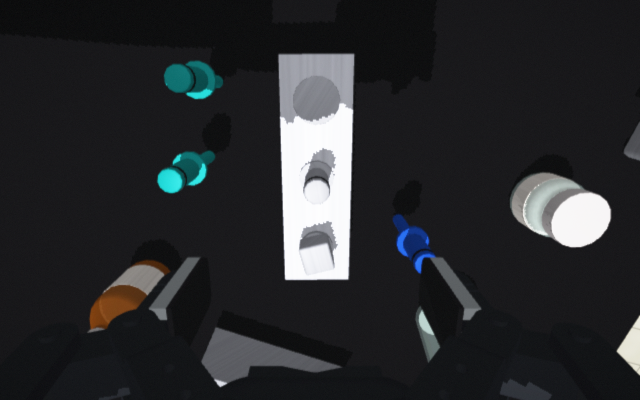

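The wrist view shows the logger in the middle hole, with its head top at (317,189) and band and shoulder just above that. The plug is at (316,100) and the well at (317,255). Next I'll fit the head.

```bash
python3 - <<'E'
from h import *
np.set_printoptions(suppress=True,precision=2)
im,X=cloud('w1.npz'); z=X[...,2]
m=(np.hypot(X[...,0]-517,X[...,1]-182)<20)&(z>118)&(z<125)
P=X[m]; print(m.sum(),P.mean(0),P[:,2].min(),P[:,2].max(),cv2.minEnclosingCircle(P[:,:2].astype(np.float32)))
v,u=np.nonzero(m);print(u.min(),u.max(),v.min(),v.max())
cc=cv2.resize(im[130:220,270:370],None,fx=6,fy=6,interpolation=2); cv2.imwrite('pics/w1c.png',cc[:,:,::-1])
m=(np.hypot(X[...,0]-517,X[...,1]-182)<120)&(z>67)&(z<73)&(im[...,1]>90)
print(cv2.minAreaRect(X[m][:,:2].astype(np.float32)))
m=(np.hypot(X[...,0]-517,X[...,1]-182)<25)&(z>73.5)&(z<77)
P=X[m]; print('sh',m.sum(),P.mean(0),cv2.minEnclosingCircle(P[:,:2].astype(np.float32)))
E
```

```text
134 [517.58 181.96 118.42] 118.00424812714182 119.54591117194565 ((517.5614013671875, 181.73118591308594), 9.047867774963379)
304 328 180 203
((477.3319091796875, 168.43023681640625), (145.22251892089844, 200.86605834960938), 16.84054183959961)
sh 200 [515.62 186.73  74.18] ((517.8042602539062, 181.1934814453125), 14.674399375915527)
```

View pics/w1c.png

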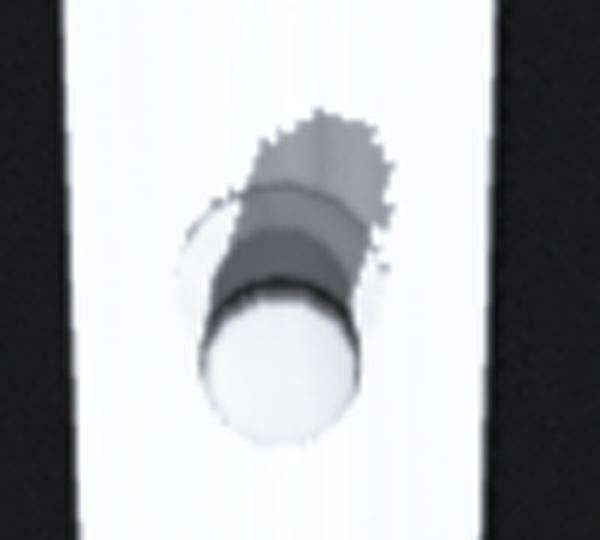

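```bash
cat >> h.py <<'E'
def onz(p,u,v,z):
    r=p['R'].T@np.array([(u-p['cx'])/p['fx'],(v-p['cy'])/p['fy'],1]); c=-p['R'].T@p['t']
    return c+r*(z-c[2])/r[2]
E
python3 - <<'E'
from h import *
np.set_printoptions(suppress=True,precision=2)
p=np.load('w1.npz'); im,X=cloud('w1.npz'); z=X[...,2]
print(onz(p,316.7,191.3,121),onz(p,316.7,191.3,118.5))
m=(np.hypot(X[...,0]-517,X[...,1]-182)<20)&(z>114)
P=X[m]; print(m.sum(),P.mean(0),np.median(P[:,2]))
v,u=np.nonzero(m);print(u.min(),u.max(),v.min(),v.max())
E
```

```text
[517.75 182.94 121.  ] [517.97 182.26 118.5 ]
5412 [514.55 190.16 289.2 ] 307.85891411084117
232 398 179 399
```

Call:
{"api": "move_arm", "payload": {
  "commands": [0.6, 2, 0.1, -0.1, 0, 0.6, 4, 0.1, -0.1, 0, 0.6, 6, 0.1, -0.1, 0, 0.6, 8, 0.1, -0.1, 0, 0.6, 10, 0.1, -0.1, 0, 0.6, 12, 0.1, -0.1, 0, 0.6, 14, 0.1, -0.1, 0, 0.6, 15, 0.1, -0.1, 0]
}}

```text
time_s: 2.2
tool_pos: [515.2, 184.2, 78.7]
orientation: [[-0.004, 0.957, 0.292], [-0.001, 0.292, -0.957], [-1.0, -0.004, -0.0]]
ft_force: [-0.4, -0.0, 0.1]
gripper_width: 0.599
```

Call:
{"api": "move_arm", "payload": {
  "commands": [0.4, 0, 0, 0, 0, 0, 0, 0, 0, 0, 0, 0, 0, 0, 0, 0, 0, 0, 0, 0, 0, 0, 0, 0, 0, 0, 0, 0, 0, 0, 0, 0, 0, 0, 0, 0, 0, 0, 0, 0]
}}

```text
time_s: 2.87
tool_pos: [517.9, 183.8, 82.8]
orientation: [[0.002, 0.957, 0.289], [0.001, 0.289, -0.957], [-1.0, 0.003, -0.0]]
ft_force: [-1.4, 1.1, 5.3]
gripper_width: 0.213
```

```bash
python3 wr.py w2
```

```text
2.8667 [517.92 183.76  82.84] [[0.002, 0.957, 0.289], [0.001, 0.289, -0.957], [-1.0, 0.003, -0.0]] [-1.36  1.07  5.28] 0.21343145448974463 [ 0.27  0.22  1.52  0.    1.4  -0.02]
```

View pics/w2.png

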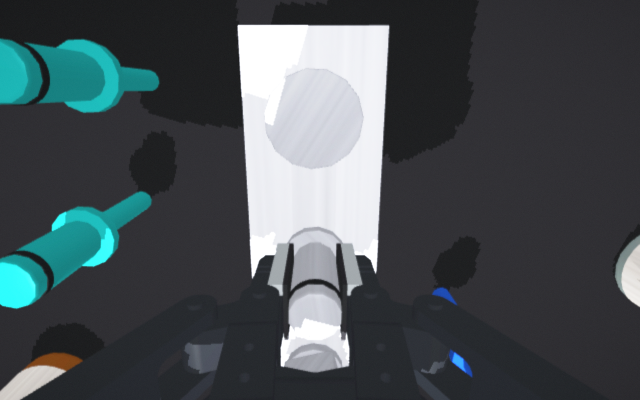

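The fingers are closed on the logger's head, with the band visible at (315,285) between the pads. I'll read the force and then lift.

```bash
python3 -c "
from bench import ctrl
o=ctrl.get_obs();print(o['time_s'],o['tool_pos'],o['ft_force'],o['torque'],o['gripper_width'])"
```

```text
2.9167 [517.89792049 183.78627239  82.81925011] [-1.71880799  0.82075913  6.68821336] [0.1404397  0.25706798 0.03834514] 0.214725885174454
```

Call:
{"api": "move_arm", "payload": {
  "commands": [0, -0.5, 0, 0, 0, 0, -1.5, 0, 0, 0, 0, -3, 0, 0, 0, 0, -5, 0, 0, 0, 0, -7, 0, 0, 0, 0, -9, 0, 0, 0, 0, -11, 0, 0, 0, 0, -13, 0, 0, 0]
}}

```text
time_s: 3.58
tool_pos: [517.0, 183.2, 212.9]
orientation: [[0.0, 0.957, 0.289], [-0.0, 0.289, -0.957], [-1.0, 0.0, 0.0]]
ft_force: [0.9, -0.3, -1.1]
gripper_width: 0.217
```

Call:
{"api": "move_arm", "payload": {
  "commands": [0, -2, 0, 0, 0, 0, -4, -0.6, 2.5, -3, 0, -4, -1.2, 5, -7, 0, -4, -1.9, 8, -11, 0, -4, -2.6, 11, -15, 0, -4, -3.3, 14, -19, 0, -4, -4, 17, -23, 0, -4, -4.7, 20, -27]
}}

```text
time_s: 4.25
tool_pos: [529.8, -23.2, 252.0]
orientation: [[0.0, 0.719, 0.695], [-0.0, 0.695, -0.719], [-1.0, 0.0, 0.0]]
ft_force: [0.9, 0.2, -1.2]
gripper_width: 0.214
```

Call:
{"api": "move_arm", "payload": {
  "commands": [0, 0, -1.6, 1.8, -4, 0, 0, -3.2, 3.6, -8, 0, 0, -4.8, 5.4, -12, 0, 0, -6.4, 7.3, -16, 0, 0, -7.8, 9.1, -16, 0, 0, -7.8, 9.1, -16, 0, 0, -7.8, 9.1, -16, 0, 0, -7.8, 9.1, -16]
}}

```text
time_s: 4.92
tool_pos: [536.7, -140.9, 251.5]
orientation: [[-0.0, 0.503, 0.864], [0.0, 0.864, -0.503], [-1.0, 0.0, -0.0]]
ft_force: [0.3, -0.0, -1.1]
gripper_width: 0.217
```

```bash
python3 wr.py w3; python3 - <<'E'
from bench import ctrl
from h import *
for n in ['top','side']:
    p=ctrl.camera_params(n); im,d=ctrl.camera(n); np.savez(n+'1.npz',im=im,d=d,**p)
    u,v=map(int,proj(p,(537,-141,150))); c=im[max(0,v-50):v+50,u-60:u+60]
    cv2.imwrite(f'pics/{n}1.png',cv2.resize(c,None,fx=5,fy=5,interpolation=2)[:,:,::-1]); print(n,u-60,max(0,v-50))
E
```

```text
4.9167 [ 536.71 -140.9   251.54] [[-0.0, 0.503, 0.864], [0.0, 0.864, -0.503], [-1.0, 0.0, -0.0]] [ 0.29 -0.01 -1.13] 0.21676914137990289 [-0.32  0.13  1.27  0.    1.73 -1.37]
top 303 140
side 265 97
```

View pics/w3.png

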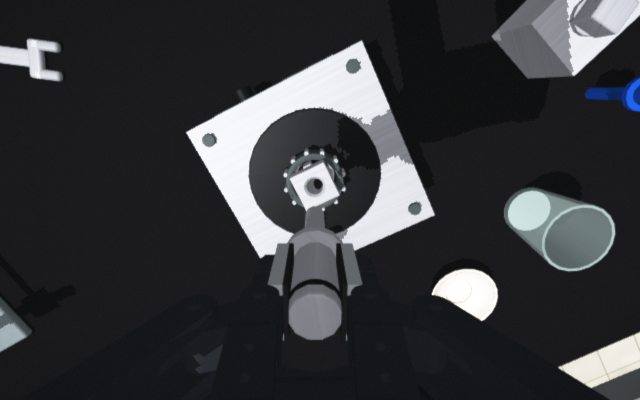

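View pics/side1.png

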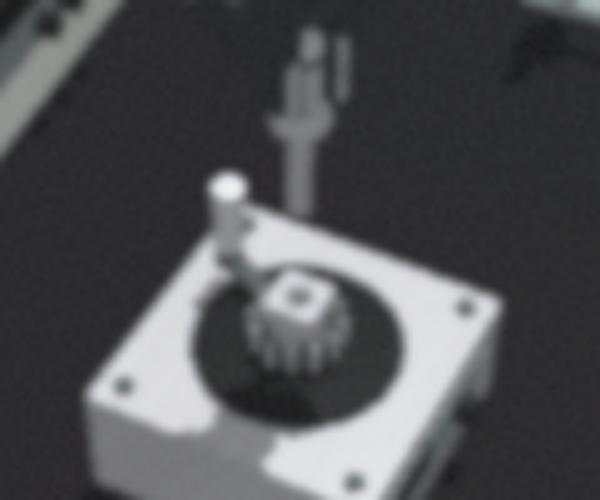

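The mouth shows at about (316,186) in the wrist view, with the stem tip just below it at (315,207). In the side view the stem is above the nose. Measuring more finely.

```bash
python3 - <<'E'
from h import *
np.set_printoptions(suppress=True,precision=2)
p=np.load('w3.npz');im,X=cloud('w3.npz')
cv2.imwrite('pics/w3c.png',cv2.resize(im[150:240,265:365],None,fx=6,fy=6,interpolation=2)[:,:,::-1])
z=X[...,2]; m=(z>114)&(z<121)&(np.hypot(X[...,0]-537,X[...,1]+141)<28)
P=X[m];r=cv2.minAreaRect(P[:,:2].astype(np.float32));print(m.sum(),r,np.median(P[:,2]))
tip=lambda o:0
print('tip pred px',proj(p,(536.7,-140.9,251.5-73)),'axis@117',proj(p,(536.7,-140.9,117)))
E
```

```text
1097 ((538.0731811523438, -142.13360595703125), (30.09467887878418, 30.44525146484375), 85.98297882080078) 115.57438657430767
tip pred px (np.float64(314.6605238784179), np.float64(209.9943155878555)) axis@117 (np.float64(314.59588973141206), np.float64(185.07815019294551))
```

View pics/w3c.png

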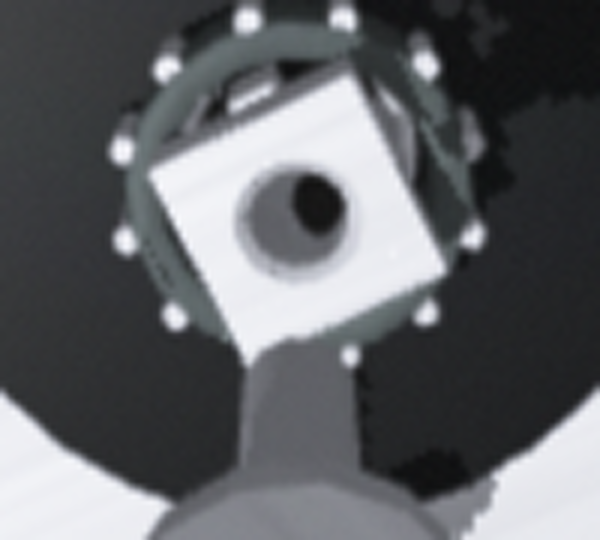

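```bash
python3 - <<'E'
from h import *
np.set_printoptions(suppress=True,precision=2)
p=np.load('w3.npz')
T=np.array([536.71,-140.9,251.54]); ty=np.array([.503,.864,0]); tz=np.array([.864,-.503,0])
for z in (115.6,117): 
    M=onz(p,314.3,187.0,z)-T; print('mouth rel y,z',z,M@ty,M@tz,onz(p,314.3,187.0,z))
a=np.linspace(0,2*np.pi,200)
for h in (71,73,75):
  for dz in (-2,0,2):
    rows=[]
    for r,k in((4,0),(6,2)):
        pts=np.array([proj(p,T+dz*tz+r*np.cos(t)*ty+r*np.sin(t)*tz-[0,0,h-k]) for t in a]); rows+= [pts[:,1].min(),pts[:,0].min(),pts[:,0].max()]
    print(h,dz,np.array(rows))
# shoulder underside edge & head top observed
pts=np.array([proj(p,T+15*np.cos(t)*ty+15*np.sin(t)*tz-[0,0,13]) for t in a]); print('shoulder',pts[:,1].min(),pts[:,0].min(),pts[:,0].max())
pts=np.array([proj(p,T+10*np.cos(t)*ty+10*np.sin(t)*tz+[0,0,16+22]) for t in a]); print('headtop',pts.min(0),pts.max(0))
im=p['im'];cv2.imwrite('pics/w3d.png',cv2.resize(im[195:350,260:370],None,fx=5,fy=5,interpolation=2)[:600*5//5*1][:,:,::-1][:775])
E
```

```text
mouth rel y,z 115.6 -0.24251417823533883 1.9602544073492787 [ 538.28 -142.1   115.6 ]
mouth rel y,z 117 -0.2421311058701653 1.5806166407509834 [ 537.95 -141.9   117.  ]
71 -2 [201.95 308.29 321.05 199.84 305.02 324.33]
71 0 [205.   308.31 321.04 202.93 305.04 324.31]
71 2 [208.04 308.32 321.02 206.01 305.07 324.28]
73 -2 [200.99 308.34 321.   198.89 305.1  324.24]
73 0 [204.02 308.36 320.98 201.95 305.12 324.22]
73 2 [207.03 308.37 320.97 205.   305.15 324.2 ]
75 -2 [200.05 308.39 320.94 197.95 305.18 324.16]
75 0 [203.05 308.41 320.93 200.99 305.2  324.14]
75 2 [206.04 308.42 320.91 204.02 305.22 324.11]
shoulder 221.35888418785447 283.0336050917237 346.52017396493636
headtop [285.17 290.76] [344.74 342.07]
```

```bash
python3 - <<'E'
from h import *
im=np.load('w3.npz')['im'];cv2.imwrite('pics/w3e.png',cv2.resize(im[200:345,260:370],None,fx=4,fy=4,interpolation=2)[:,:,::-1])
E
```

```text
(no output)
```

View pics/w3e.png

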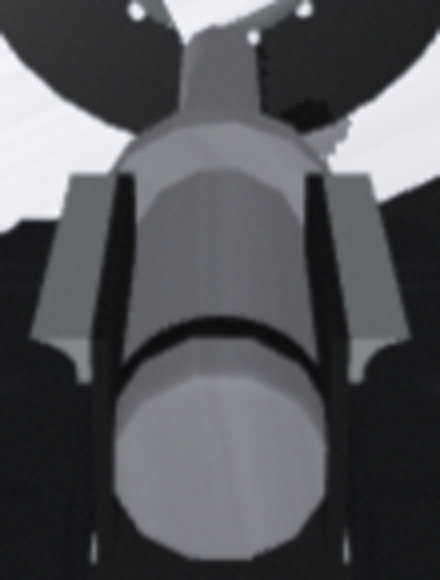

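```bash
python3 - <<'E'
from h import *
from scipy.optimize import least_squares
np.set_printoptions(suppress=True,precision=2,linewidth=150)
p=np.load('w3.npz'); a=np.linspace(0,2*np.pi,121)
T=np.array([536.71,-140.9,251.54]); ty=np.array([.503,.864,0]); tz=np.array([.864,-.503,0])
def circ(h,dz,dy,r,up): return np.array([proj(p,T+dz*tz+dy*ty+r*np.cos(t)*ty+r*np.sin(t)*tz-[0,0,h-up]) for t in a])
def f(x):
    h,dz,dy=x
    tp=min(circ(h,dz,dy,4,0)[:,1].min(),circ(h,dz,dy,6,2)[:,1].min())
    sh=min(circ(h,dz,dy,15,60)[:,1].min(),circ(h,dz,dy,15,65)[:,1].min())
    H=circ(h,dz,dy,10,111)
    return np.array([tp,sh,H[:,1].min(),H[:,1].max(),H[:,0].min(),H[:,0].max()])-[206.7,230,293,340,288,342]
r=least_squares(f,[73,0,0]);print(r.x,r.fun)
im,X=cloud('side1.npz')
for v in range(100,142,2): print(v,[X[v,u].round(0).tolist() for u in (324,325,327)])
E
```

```text
[83.88  7.79  0.04] [ 1.54 -1.68  0.49 -0.11  0.07 -0.07]
100 [[532.0, -114.0, 325.0], [531.0, -117.0, 323.0], [528.0, -122.0, 320.0]]
102 [[535.0, -122.0, 313.0], [534.0, -125.0, 311.0], [540.0, -153.0, 288.0]]
104 [[535.0, -123.0, 307.0], [533.0, -124.0, 307.0], [538.0, -147.0, 288.0]]
106 [[536.0, -124.0, 300.0], [533.0, -124.0, 301.0], [535.0, -141.0, 288.0]]
108 [[534.0, -121.0, 297.0], [533.0, -123.0, 296.0], [533.0, -136.0, 286.0]]
110 [[535.0, -124.0, 288.0], [534.0, -128.0, 286.0], [533.0, -136.0, 280.0]]
112 [[536.0, -127.0, 280.0], [534.0, -126.0, 281.0], [532.0, -136.0, 275.0]]
114 [[535.0, -123.0, 278.0], [534.0, -128.0, 274.0], [532.0, -136.0, 269.0]]
116 [[535.0, -124.0, 271.0], [534.0, -128.0, 268.0], [533.0, -137.0, 262.0]]
118 [[535.0, -124.0, 265.0], [533.0, -127.0, 263.0], [532.0, -135.0, 257.0]]
120 [[535.0, -124.0, 259.0], [533.0, -127.0, 257.0], [532.0, -136.0, 250.0]]
122 [[538.0, -133.0, 244.0], [535.0, -132.0, 246.0], [532.0, -136.0, 244.0]]
124 [[537.0, -130.0, 241.0], [534.0, -130.0, 242.0], [530.0, -132.0, 241.0]]
126 [[540.0, -137.0, 228.0], [538.0, -138.0, 228.0], [534.0, -142.0, 226.0]]
128 [[540.0, -138.0, 220.0], [538.0, -138.0, 221.0], [535.0, -144.0, 218.0]]
130 [[540.0, -138.0, 213.0], [538.0, -138.0, 214.0], [535.0, -145.0, 210.0]]
132 [[540.0, -138.0, 207.0], [538.0, -140.0, 206.0], [534.0, -143.0, 206.0]]
134 [[540.0, -140.0, 199.0], [537.0, -138.0, 201.0], [535.0, -146.0, 196.0]]
136 [[540.0, -138.0, 194.0], [537.0, -138.0, 195.0], [534.0, -144.0, 190.0]]
138 [[539.0, -137.0, 187.0], [537.0, -137.0, 188.0], [534.0, -145.0, 183.0]]
140 [[609.0, -305.0, 3.0], [607.0, -307.0, 2.0], [601.0, -309.0, 3.0]]
```

```bash
python3 - <<'E'
from h import *
from scipy.optimize import least_squares
np.set_printoptions(suppress=True,precision=2,linewidth=150)
im,X=cloud('w3.npz')
T=np.array([536.71,-140.9,251.54]); ty=np.array([.503,.864,0]); tz=np.array([.864,-.503,0])
Y=np.stack([(X-T)@ty,(X-T)@tz,X[...,2]-T[2]],-1)
for v in list(range(204,232,3))+list(range(232,345,6)): print(v,[Y[v,u].round(1).tolist() for u in (306,311,315,319,324)])
m=(abs(Y[...,0])<14)&(abs(Y[...,1])<25)&(Y[...,2]>30); P=Y[m]; print('headtop',m.sum(),P.mean(0),P.min(0),P.max(0))
E
```

```text
204 [[-7.0, 16.3, -136.0], [-2.9, 16.2, -135.5], [0.3, 16.0, -134.9], [3.6, 16.2, -135.5], [8.1, 21.0, -150.4]]
207 [[-7.0, 18.8, -135.7], [-2.3, -2.9, -70.4], [0.2, -2.9, -70.2], [3.8, 24.0, -151.3], [8.1, 23.8, -150.7]]
210 [[-7.0, 21.3, -135.5], [-2.2, -2.9, -64.5], [0.2, -2.9, -64.4], [2.7, -2.1, -66.8], [8.1, 26.6, -150.8]]
213 [[-5.4, -0.1, -67.0], [-2.2, -2.9, -59.0], [0.2, -2.8, -59.3], [2.6, -2.5, -60.1], [8.7, 36.6, -171.7]]
216 [[-5.2, -0.2, -61.4], [-2.1, -3.2, -52.9], [0.2, -3.3, -52.7], [2.5, -2.3, -55.5], [8.8, 39.6, -171.8]]
219 [[-5.1, -0.3, -55.7], [-2.1, -3.0, -48.6], [0.2, -2.9, -48.9], [2.4, -2.5, -49.9], [5.6, 1.0, -59.4]]
222 [[-5.0, -0.6, -50.2], [-2.0, -3.1, -43.5], [0.2, -3.2, -43.4], [2.4, -2.3, -45.5], [5.4, 1.0, -54.3]]
225 [[-4.9, -0.3, -46.3], [-2.0, -2.8, -39.7], [0.1, -3.3, -38.6], [2.3, -2.2, -41.3], [5.3, 0.7, -48.7]]
228 [[-4.1, -11.0, -14.8], [-1.8, -11.3, -14.1], [0.1, -11.9, -12.7], [1.9, -12.3, -11.5], [5.2, 0.6, -43.8]]
231 [[-4.0, -11.1, -10.7], [-1.7, -12.0, -8.7], [0.1, -12.0, -8.6], [1.9, -11.8, -9.0], [4.3, -10.6, -12.0]]
232 [[-4.0, -11.
[... 1292 characters left out ...]
1, -2.6, 34.4]]
310 [[-3.1, 0.2, 33.8], [-1.4, -0.1, 34.2], [0.0, -0.5, 34.7], [1.4, -0.6, 34.9], [3.1, -0.9, 35.3]]
316 [[-3.1, 2.1, 34.4], [-1.4, 1.5, 35.4], [0.0, 1.5, 35.3], [1.4, 2.1, 34.5], [3.1, 1.3, 35.5]]
322 [[-3.1, 4.2, 34.9], [-1.4, 4.2, 34.9], [0.0, 4.3, 34.8], [1.4, 4.8, 34.1], [3.2, 4.6, 34.3]]
328 [[-3.1, 6.7, 34.8], [-1.4, 6.7, 34.9], [0.0, 6.6, 35.0], [1.4, 7.5, 33.8], [3.2, 7.0, 34.5]]
334 [[-3.1, 8.6, 35.6], [-1.4, 8.4, 35.8], [0.0, 8.9, 35.2], [1.4, 9.1, 34.9], [3.2, 9.4, 34.6]]
340 [[-11.3, 241.1, -252.8], [-4.7, 241.4, -253.1], [0.5, 240.7, -252.3], [5.8, 240.8, -252.4], [12.3, 241.9, -253.7]]
headtop 11273 [ 0.04 -9.4  60.99] [-13.99 -18.73  30.  ] [13.99 12.16 88.59]
```

Call:
{"api": "move_arm", "payload": {
  "commands": [0, 1, 0, -0.1, 0, 0, 2, 0, -0.15, 0, 0, 3, 0, -0.15, 0, 0, 4, 0, -0.15, 0, 0, 5, 0, -0.15, 0, 0, 5.3, 0, -0.15, 0, 0, 5.3, 0, -0.15, 0, 0, 5.3, 0, -0.15, 0]
}}

```text
time_s: 5.73
tool_pos: [535.6, -140.6, 198.3]
orientation: [[0.0, 0.503, 0.864], [0.0, 0.864, -0.503], [-1.0, 0.0, -0.0]]
ft_force: [-1.4, -0.3, -0.7]
gripper_width: 0.216
```

```bash
python3 wr.py w4; python3 - <<'E'
from bench import ctrl
from h import *
im=np.load('w4.npz')['im'];a=cv2.resize(im[150:250,265:365],None,fx=4,fy=4,interpolation=2)
cs=[a]
for n in ['side']:
    p=ctrl.camera_params(n); im,d=ctrl.camera(n); np.savez(n+'2.npz',im=im,d=d,**p)
    u,v=map(int,proj(p,(537,-141,125))); cs.append(cv2.resize(im[v-25:v+25,u-25:u+25],None,fx=8,fy=8,interpolation=2))
cv2.imwrite('pics/w4c.png',np.hstack(cs)[:,:,::-1])
E
```

```text
5.7333 [ 535.59 -140.59  198.32] [[0.0, 0.503, 0.864], [0.0, 0.864, -0.503], [-1.0, 0.0, -0.0]] [-1.44 -0.33 -0.7 ] 0.2160012112475056 [-0.32  0.14  1.37  0.    1.63 -1.37]
```

View pics/w4c.png

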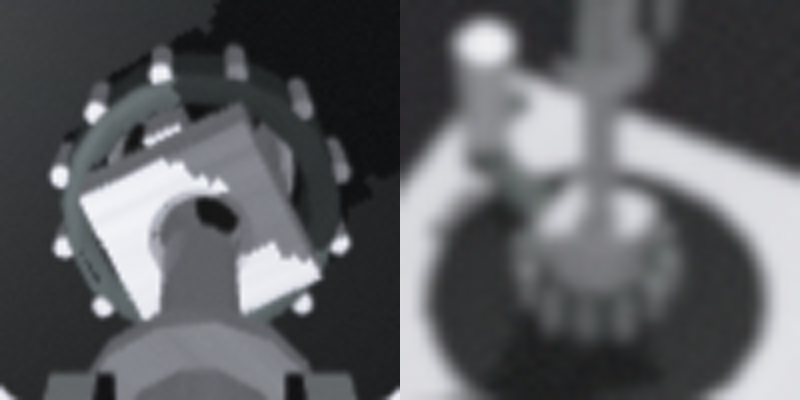

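The tip is over the bore in both views (stem centred at column 200, bore at about 198). I'll descend gently and watch the force.

Call:
{"api": "move_arm", "payload": {
  "commands": [0, 0.2, 0, 0, 0, 0, 0.4, 0, 0, 0, 0, 0.6, 0, 0, 0, 0, 0.8, 0, 0, 0, 0, 1.0, 0, 0, 0, 0, 1.2, 0, 0, 0, 0, 1.4, 0, 0, 0, 0, 1.4, 0, 0, 0]
}}

```text
time_s: 6.5
tool_pos: [535.3, -140.5, 183.7]
orientation: [[-0.001, 0.503, 0.864], [0.0, 0.864, -0.503], [-1.0, -0.0, -0.001]]
ft_force: [-0.3, 0.2, -0.4]
gripper_width: 0.217
```

Call:
{"api": "move_arm", "payload": {
  "commands": [0, 0.3, 0, 0, 0, 0, 0.6, 0, 0, 0, 0, 0.9, 0, 0, 0, 0, 1.2, 0, 0, 0, 0, 1.5, 0, 0, 0, 0, 1.8, 0, 0, 0, 0, 2.1, 0, 0, 0, 0, 2.1, 0, 0, 0]
}}

```text
time_s: 7.17
tool_pos: [535.2, -140.5, 162.4]
orientation: [[-0.001, 0.503, 0.864], [0.0, 0.864, -0.503], [-1.0, -0.0, -0.001]]
ft_force: [0.5, -0.0, -0.6]
gripper_width: 0.219
```

Call:
{"api": "move_arm", "payload": {
  "commands": [0, 0.3, 0, 0, 0, 0, 0.6, 0, 0, 0, 0, 0.9, 0, 0, 0, 0, 1.2, 0, 0, 0, 0, 1.5, 0, 0, 0, 0, 1.8, 0, 0, 0, 0, 2.0, 0, 0, 0, 0, 2.0, 0, 0, 0]
}}

```text
time_s: 7.83
tool_pos: [535.3, -140.5, 142.6]
orientation: [[-0.001, 0.503, 0.864], [0.0, 0.864, -0.503], [-1.0, -0.0, -0.001]]
ft_force: [-0.6, -0.2, -0.5]
gripper_width: 0.215
```

Call:
{"api": "move_arm", "payload": {
  "commands": [0, 0.1, 0, 0, 0, 0, 0.2, 0, 0, 0, 0, 0.3, 0, 0, 0, 0, 0.4, 0, 0, 0, 0, 0.5, 0, 0, 0, 0, 0.6, 0, 0, 0, 0, 0.7, 0, 0, 0, 0, 0.7, 0, 0, 0]
}}

```text
time_s: 8.5
tool_pos: [535.7, -140.6, 136.4]
orientation: [[0.001, 0.503, 0.864], [-0.0, 0.864, -0.503], [-1.0, 0.0, 0.0]]
ft_force: [0.1, 0.6, 1.1]
gripper_width: 0.219
```

Call:
{"api": "move_arm", "payload": {
  "commands": [0, 0.1, 0, 0, 0, 0, 0.2, 0, 0, 0, 0, 0.3, 0, 0, 0, 0, 0.3, 0, 0, 0, 0, 0.3, 0, 0, 0, 0, 0.3, 0, 0, 0, 0, 0.3, 0, 0, 0, 0, 0.3, 0, 0, 0]
}}

```text
time_s: 9.17
tool_pos: [535.4, -140.5, 133.0]
orientation: [[-0.0, 0.503, 0.864], [0.0, 0.864, -0.503], [-1.0, 0.0, -0.0]]
ft_force: [0.5, -0.3, -0.6]
gripper_width: 0.217
```

```bash
python3 wr.py w5; python3 - <<'E'
from bench import ctrl
from h import *
im=np.load('w5.npz')['im'];a=cv2.resize(im[150:250,265:365],None,fx=4,fy=4,interpolation=2)
cs=[a]
for n in ['side']:
    p=ctrl.camera_params(n); im,d=ctrl.camera(n); np.savez(n+'3.npz',im=im,d=d,**p)
    u,v=map(int,proj(p,(537,-141,125))); cs.append(cv2.resize(im[v-25:v+25,u-25:u+25],None,fx=8,fy=8,interpolation=2))
cv2.imwrite('pics/w5c.png',np.hstack(cs)[:,:,::-1])
o=ctrl.get_obs();print(o['tool_pos'],o['ft_force'])
E
```

```text
9.1667 [ 535.45 -140.49  132.96] [[-0.0, 0.503, 0.864], [0.0, 0.864, -0.503], [-1.0, 0.0, -0.0]] [ 0.49 -0.34 -0.58] 0.21703385035892916 [-0.32  0.18  1.45  0.    1.5  -1.37]
[ 535.41613715 -140.52853044  132.95300712] [ 1.29491685  0.98295032 -0.84192147]
```

View pics/w5c.png

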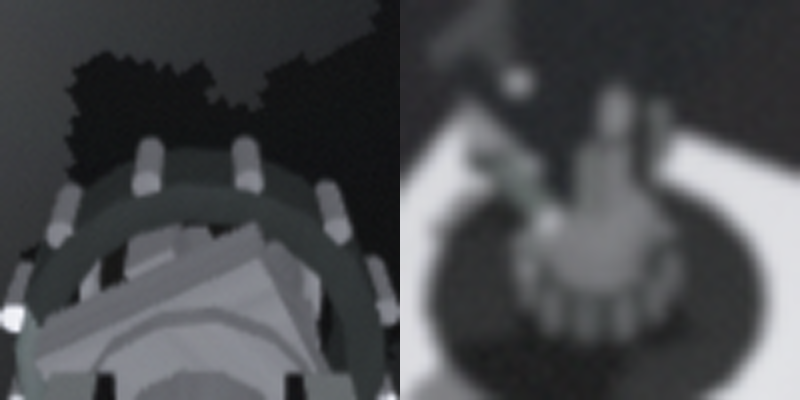

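The shoulder is only a few mm above the nose in the wrist view, and the stem is in the bore. I'll keep pushing in small steps.

Call:
{"api": "move_arm", "payload": {
  "commands": [0, 0.1, 0, 0, 0, 0, 0.2, 0, 0, 0, 0, 0.3, 0, 0, 0, 0, 0.3, 0, 0, 0, 0, 0.3, 0, 0, 0, 0, 0.3, 0, 0, 0, 0, 0.3, 0, 0, 0, 0, 0.3, 0, 0, 0]
}}

```text
time_s: 9.93
tool_pos: [535.5, -140.5, 130.2]
orientation: [[-0.0, 0.503, 0.864], [0.0, 0.864, -0.503], [-1.0, 0.0, -0.0]]
ft_force: [0.4, 1.1, 0.6]
gripper_width: 0.214
```

Call:
{"api": "move_arm", "payload": {
  "commands": [0, 0.1, 0, 0, 0, 0, 0.2, 0, 0, 0, 0, 0.3, 0, 0, 0, 0, 0.3, 0, 0, 0, 0, 0.3, 0, 0, 0, 0, 0.3, 0, 0, 0, 0, 0.3, 0, 0, 0, 0, 0.3, 0, 0, 0]
}}

```text
time_s: 10.6
tool_pos: [535.7, -140.6, 129.8]
orientation: [[0.001, 0.503, 0.865], [-0.001, 0.865, -0.503], [-1.0, 0.0, 0.002]]
ft_force: [-6.4, 2.4, 14.5]
gripper_width: 0.213
```

Call:
{"api": "move_arm", "payload": {
  "commands": [0, 0.05, 0, 0, 0, 0, 0.05, 0, 0, 0, 0, 0.05, 0, 0, 0, 0, 0.05, 0, 0, 0, 0, 0.05, 0, 0, 0, 0, 0.05, 0, 0, 0, 0, 0.05, 0, 0, 0, 0, 0.05, 0, 0, 0]
}}

```text
time_s: 11.27
tool_pos: [535.8, -140.6, 129.8]
orientation: [[0.002, 0.503, 0.864], [-0.001, 0.864, -0.503], [-1.0, 0.0, 0.002]]
ft_force: [-7.1, 2.1, 16.3]
gripper_width: 0.215
```

```bash
python3 wr.py w6; python3 - <<'E'
from bench import ctrl
from h import *
im=np.load('w6.npz')['im'];a=cv2.resize(im[170:270,265:365],None,fx=6,fy=6,interpolation=2)
cv2.imwrite('pics/w6c.png',a[:,:,::-1])
o=ctrl.get_obs();print(o['tool_pos'],o['ft_force'])
E
```

```text
11.2667 [ 535.77 -140.65  129.76] [[0.002, 0.503, 0.864], [-0.001, 0.864, -0.503], [-1.0, 0.0, 0.002]] [-7.11  2.08 16.25] 0.21493365086565358 [-0.32  0.19  1.46 -0.    1.49 -1.37]
[ 535.76042048 -140.65340817  129.75359092] [-7.90659122  2.66444965 17.01310231]
```

View pics/w6c.png

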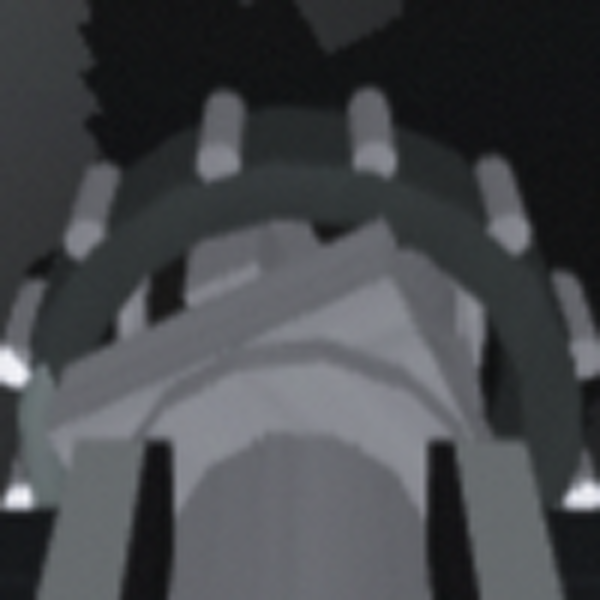

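The shoulder band at (300,350) lies on the nose face. Force is 16-17 N with no more travel, and TCP height (129.8) matches the home position. Now I'll release and rise.

Call:
{"api": "move_arm", "payload": {
  "commands": [0, -0.2, 0, 0, 0, 0, -0.2, 0, 0, 0, 0.5, -0.2, 0, 0, 0, 0.5, -0.2, 0, 0, 0, 0.5, -0.2, 0, 0, 0, 0.5, -0.2, 0, 0, 0, 0.5, -0.2, 0, 0, 0, 0.5, -0.2, 0, 0, 0]
}}

```text
time_s: 11.98
tool_pos: [535.5, -140.6, 128.5]
orientation: [[-0.0, 0.503, 0.864], [0.0, 0.864, -0.503], [-1.0, -0.0, -0.0]]
ft_force: [0.6, 0.1, -0.8]
gripper_width: 0.5
```

Call:
{"api": "move_arm", "payload": {
  "commands": [0.5, -1, 0, 0, 0, 0.5, -2.5, 0, 0, 0, 0.5, -4, 0, 0, 0, 0.5, -6, 0, 0, 0, 0.5, -8, 0, 0, 0, 0.5, -10, 0, 0, 0, 0.5, -10, 0, 0, 0, 0.5, -10, 0, 0, 0]
}}

```text
time_s: 12.65
tool_pos: [536.0, -140.7, 230.4]
orientation: [[0.003, 0.503, 0.864], [-0.001, 0.864, -0.503], [-1.0, 0.001, 0.003]]
ft_force: [-0.5, 0.3, -0.8]
gripper_width: 0.499
```

```bash
python3 wr.py w7; python3 - <<'E'
from h import *
np.set_printoptions(suppress=True,precision=2,linewidth=150)
p=np.load('w7.npz'); im,X=cloud('w7.npz'); z=X[...,2]
for n,m in dict(head=(z>155)&(z<175),nose=(z>112)&(z<118.5)).items():
    m&=np.hypot(X[...,0]-537,X[...,1]+141)<25
    P=X[m]; print(n,m.sum(),P.mean(0),np.median(P[:,2]))
m=(z>135)&(z<155)&(np.hypot(X[...,0]-592,X[...,1]+172)<25); P=X[m]; print('knob',m.sum(),P.mean(0) if m.sum() else 0)
E
```

```text
12.65 [ 536.04 -140.7   230.44] [[0.003, 0.503, 0.864], [-0.001, 0.864, -0.503], [-1.0, 0.001, 0.003]] [-0.53  0.26 -0.84] 0.4985057601288446 [-0.32  0.13  1.32  0.    1.69 -1.37]
head 869 [ 536.48 -141.15  163.78] 164.49187397172244
nose 345 [ 531.47 -137.44  115.47] 115.61698623992643
knob 536 [ 592.36 -173.38  143.93]
```

View pics/w7.png

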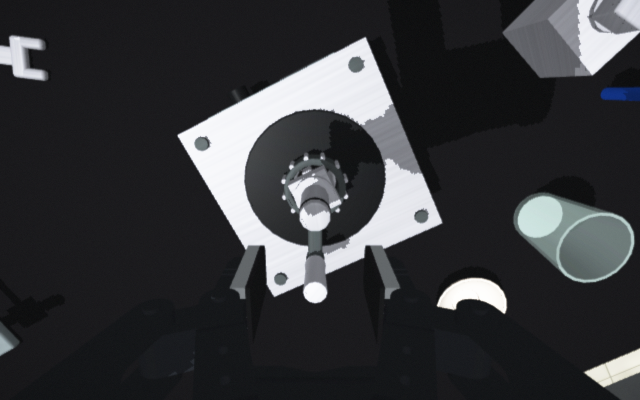

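The wrist view shows the logger standing in the collet with its head at (315,213), and the knob at (315,291). I'll check seated height with the fixed cameras, comparing against the rack pictures.

```bash
python3 - <<'E'
from bench import ctrl
from h import *
np.set_printoptions(suppress=True,precision=1,linewidth=150)
for n in ['side','top']:
    p=ctrl.camera_params(n); im,d=ctrl.camera(n); np.savez(n+'4.npz',im=im,d=d,**p)
    u,v=map(int,proj(p,(537,-141,140))); cv2.imwrite(f'pics/{n}4.png',cv2.resize(im[v-40:v+40,u-40:u+40],None,fx=7,fy=7,interpolation=2)[:,:,::-1])
    for f,c in ((n+'0.npz',(517,182,121)),(n+'4.npz',(537,-141,168))):
        q=np.load(f); _,X=cloud(f); uu,vv=proj(q,c); uu,vv=int(round(uu)),int(round(vv))
        print(f,uu,vv,'\n',X[vv-4:vv+5,uu-3:uu+4,2].round(0))
E
```

```text
side0.npz 274 258 
 [[ 69. 117. 119. 120. 120. 119.  72.]
 [122. 123. 118. 122. 122. 120. 119.]
 [119. 121. 120. 119. 122. 121. 120.]
 [120. 120. 123. 121. 120. 120. 121.]
 [120. 119. 122. 120. 122. 121. 119.]
 [117. 120. 119. 120. 119. 120. 120.]
 [120. 121. 119. 119. 119. 119. 118.]
 [116. 117. 119. 119. 118. 118. 115.]
 [114. 113. 115. 116. 117. 114. 113.]]
side4.npz 325 143 
 [[  3.   0.   2.   2.   2.   2.   1.]
 [  2.   2. 169. 167. 167.  -1.   2.]
 [ 79. 168. 168. 165. 168. 169. 169.]
 [167. 167. 167. 168. 167. 167. 166.]
 [167. 164. 167. 168. 169. 170. 167.]
 [168. 165. 167. 169. 169. 167. 168.]
 [162. 165. 166. 165. 168. 166. 164.]
 [161. 161. 164. 162. 163. 161. 160.]
 [155. 158. 161. 160. 161. 160. 157.]]
top0.npz 243 202 
 [[ 65.  71.  71.  67.  66.  71.  67.]
 [ 69.  70.  67.  69.  67.  68.  70.]
 [ 74.  69. 114. 119. 119. 121.  78.]
 [ 68. 121. 117. 114. 117. 123. 118.]
 [119. 121. 118. 118. 114. 114. 124.]
 [115. 117. 117. 119. 119. 122. 117.]
 [120. 120. 115. 116. 116. 120. 119.]
 [ 76. 118. 121. 123. 119. 121. 114.]
 [ 71.  75. 122. 117. 122. 116. 108.]]
top4.npz 364 190 
 [[385. 395. 400. 405. 424. 425. 434.]
 [375. 386. 390. 398. 402. 419. 424.]
 [369. 378. 388. 391. 393. 400. 399.]
 [360. 368. 378. 383. 384. 392. 395.]
 [167. 165. 366. 374. 379. 383. 390.]
 [168. 169. 163. 363. 363. 372. 375.]
 [165. 166. 170. 168. 164. 364. 366.]
 [163. 169. 166. 167. 166. 164. 122.]
 [151. 157. 162. 161. 162. 122. 120.]]
```

View pics/side4.png

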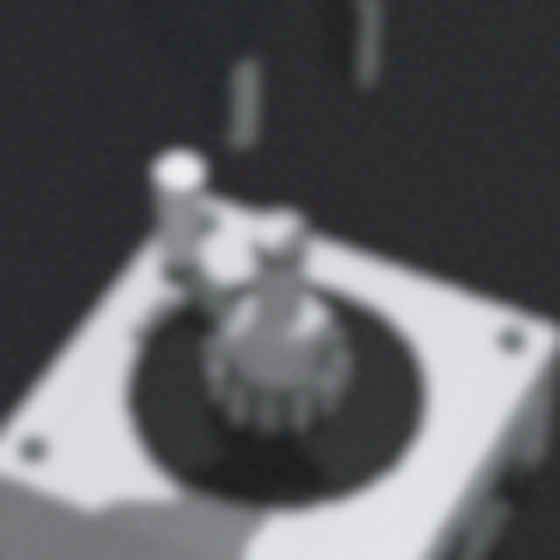

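Seated: the side camera reads the head top at about 167.5 mm (168 expected; it read 120.3 against 121 in the rack). The knob is at about (594,-174), bearing -30°. I'll move over it.

Call:
{"api": "move_arm", "payload": {
  "commands": [0.45, 0, 0, 2.5, 0, 0.45, 0, 0, 5, 0, 0.45, 0, 0, 6.8, 0, 0.45, 1.5, 0, 6.8, 0, 0.45, 3.5, 0, 6.8, 0, 0.45, 5.5, 0, 6.8, 0, 0.45, 6.5, 0, 6.8, 0, 0.45, 6.5, 0, 6.8, 0]
}}

```text
time_s: 13.47
tool_pos: [592.7, -174.2, 159.5]
orientation: [[-0.007, 0.503, 0.864], [0.003, 0.864, -0.503], [-1.0, -0.001, -0.007]]
ft_force: [0.1, 0.6, 0.5]
gripper_width: 0.452
```

```bash
python3 wr.py w8
```

```text
13.4667 [ 592.7  -174.17  159.53] [[-0.007, 0.503, 0.864], [0.003, 0.864, -0.503], [-1.0, -0.001, -0.007]] [0.06 0.59 0.47] 0.45159471209746405 [-0.35  0.35  1.21  0.    1.59 -1.39]
```

View pics/w8.png

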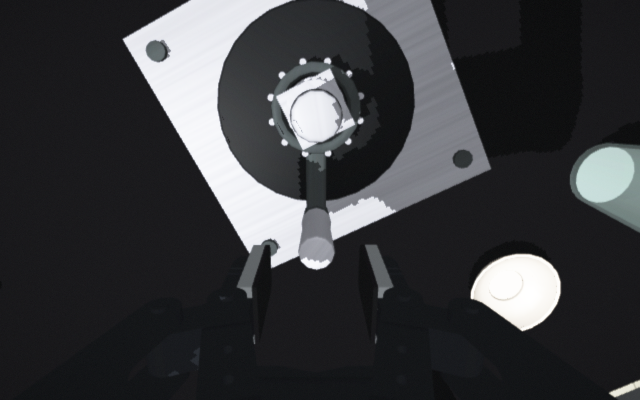

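```bash
python3 - <<'E'
from h import *
np.set_printoptions(suppress=True,precision=2,linewidth=150)
p=np.load('w8.npz'); im,X=cloud('w8.npz')
T=np.array([592.7,-174.17,159.53]); ty=np.array([.503,.864,0]); tz=np.array([.864,-.503,0])
Y=np.stack([(X-T)@ty,(X-T)@tz,X[...,2]],-1)
m=(abs(Y[...,0])<14)&(abs(Y[...,1])<18)&(Y[...,2]>142)&(Y[...,2]<150); P=Y[m]
print(m.sum(),P.mean(0),P.min(0),P.max(0)); 
for c in (310,317,323): print([Y[v,c].round(1).tolist() for v in (220,230,250,260)])
m=(abs(Y[...,0])<14)&(abs(Y[...,1]+65)<18)&(Y[...,2]>155); P=Y[m];print('head',m.sum(),P.mean(0),P.min(0),P.max(0))
E
```

```text
989 [  0.53   0.56 145.31] [ -8.11  -7.54 142.11] [  9.24   9.77 147.53]
[[-2.6, -5.9, 119.5], [-2.4, -5.9, 134.2], [-2.3, -0.2, 145.5], [-2.3, 5.6, 144.3]]
[[1.2, -6.2, 120.5], [1.1, -7.0, 137.0], [1.0, 0.1, 144.9], [1.0, 5.0, 145.5]]
[[4.4, -5.5, 118.5], [4.1, -6.2, 134.9], [3.9, -0.3, 145.6], [3.9, 5.1, 145.2]]
head 2222 [  0.3  -63.83 164.42] [ -9.75 -73.37 157.2 ] [ 10.59 -53.56 166.78]
```

The knob top at (317,253) sits midway between the finger tips (columns 252 and 377), within 1-2 mm. Next I'll descend around it and close to a loose cage.

Call:
{"api": "move_arm", "payload": {
  "commands": [0.45, 1, 0, 0.1, 0, 0.45, 2, 0, 0.1, 0, 0.45, 3, 0, 0.1, 0, 0.45, 4, 0, 0.1, 0, 0.45, 5, 0, 0.1, 0, 0.35, 5, 0, 0.1, 0, 0.27, 5, 0, 0.1, 0, 0.27, 5, 0, 0.1, 0]
}}

```text
time_s: 14.18
tool_pos: [595.4, -175.3, 114.2]
orientation: [[0.001, 0.503, 0.864], [-0.0, 0.864, -0.503], [-1.0, 0.0, 0.001]]
ft_force: [0.2, 0.6, -0.3]
gripper_width: 0.274
```

Call:
{"api": "move_arm", "payload": {
  "commands": [0.25, 0, 0, 0, 0, 0.25, 0, 0, 0, 0, 0.25, 0, 0, 0, 0, 0.25, 0, 0, 0, 0, 0.25, 0, 0, 0, 0, 0.25, 0, 0, 0, 0, 0.25, 0, 0, 0, 0, 0.25, 0, 0, 0, 0]
}}

```text
time_s: 14.85
tool_pos: [595.2, -175.3, 113.8]
orientation: [[0.0, 0.503, 0.864], [0.0, 0.864, -0.503], [-1.0, 0.0, 0.0]]
ft_force: [0.4, -0.2, 0.4]
gripper_width: 0.245
```

```bash
python3 wr.py w9
```

```text
14.85 [ 595.18 -175.27  113.78] [[0.0, 0.503, 0.864], [0.0, 0.864, -0.503], [-1.0, 0.0, 0.0]] [ 0.36 -0.23  0.38] 0.24484632654692465 [-0.35  0.38  1.26  0.    1.5  -1.39]
```

View pics/w9.png

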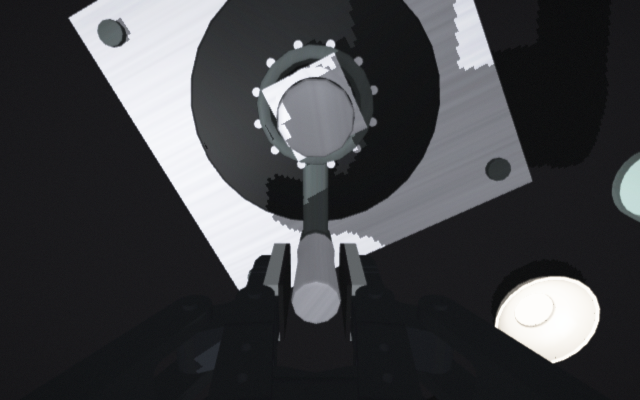

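The handle is caged between the pads. I'll start cranking clockwise along the 65 mm arc, 20° first.

Call:
{"api": "move_arm", "payload": {
  "commands": [0.25, 0, -0.28, -0.01, 2.5, 0.25, 0, -0.57, -0.02, 5, 0.25, 0, -0.85, -0.06, 7.5, 0.25, 0, -1.13, -0.1, 10, 0.25, 0, -1.41, -0.15, 12.5, 0.25, 0, -1.68, -0.22, 15, 0.25, 0, -1.95, -0.3, 17.5, 0.25, 0, -2.22, -0.39, 20]
}}

```text
time_s: 15.57
tool_pos: [581.3, -191.6, 113.8]
orientation: [[0.002, 0.769, 0.639], [0.001, 0.639, -0.769], [-1.0, 0.002, -0.0]]
ft_force: [3.1, 2.8, -0.5]
gripper_width: 0.249
```

```bash
cat > t.py <<'E'
from bench import ctrl
import numpy as np
o=ctrl.get_obs();R=o['orientation'];f=np.array(o['ft_force'])
a=np.array([538.,-142]);d=np.array(o['tool_pos'])[:2]-a
print(o['time_s'],'tool-axes force (x,y,z)',np.round(np.array(R).T@f,2),'tcp ang',np.degrees(np.arctan2(d[1],d[0])).round(2),'r',np.hypot(*d).round(1),'w',round(o['gripper_width'],3),'tau',np.round(o['torque'],2))
E
python3 t.py
```

```text
15.5667 tool-axes force (x,y,z) [ 0.5   4.21 -0.17] tcp ang -48.91 r 65.8 w 0.249 tau [ 0.41 -0.47  0.02]
```

Call:
{"api": "move_arm", "payload": {
  "commands": [0.25, 0, -0.14, 0, 1.25, 0.25, 0, -0.28, -0.01, 2.5, 0.25, 0, -0.42, -0.01, 3.75, 0.25, 0, -0.57, -0.02, 5, 0.25, 0, -0.71, -0.04, 6.25, 0.25, 0, -0.85, -0.06, 7.5, 0.25, 0, -0.99, -0.07, 8.75, 0.25, 0, -1.13, -0.1, 10]
}}

```text
time_s: 16.23
tool_pos: [571.3, -199.1, 113.8]
orientation: [[0.0, 0.869, 0.495], [-0.0, 0.495, -0.869], [-1.0, 0.0, 0.0]]
ft_force: [4.6, 2.5, -1.2]
gripper_width: 0.247
```

```bash
python3 t.py
```

```text
16.2333 tool-axes force (x,y,z) [1.23 5.18 0.13] tcp ang -59.75 r 66.1 w 0.247 tau [ 0.32 -0.58  0.02]
```

Call:
{"api": "move_arm", "payload": {
  "commands": [0.25, 0, -0.14, 0, 1.25, 0.25, 0, -0.28, -0.01, 2.5, 0.25, 0, -0.42, -0.01, 3.75, 0.25, 0, -0.57, -0.02, 5, 0.25, 0, -0.57, -0.02, 5, 0.25, 0, -0.57, -0.02, 5, 0.25, 0, -0.57, -0.02, 5, 0.25, 0, -0.57, -0.02, 5]
}}

```text
time_s: 16.9
tool_pos: [566.2, -201.8, 113.8]
orientation: [[-0.0, 0.908, 0.42], [-0.0, 0.42, -0.908], [-1.0, -0.0, 0.0]]
ft_force: [2.0, -0.0, 0.6]
gripper_width: 0.25
```

```bash
cat > t2.py <<'E'
from bench import ctrl
import numpy as np
L=[]
for i in range(8):
    o=ctrl.get_obs();L.append(np.array(o['orientation']).T@np.array(o['ft_force'])); ctrl.camera('side')
L=np.array(L);print('t',o['time_s'],'mean',L.mean(0).round(2),'sd',L.std(0).round(2)); print(L[:,1].round(1))
E
python3 t.py; python3 t2.py
```

```text
16.9 tool-axes force (x,y,z) [-0.59  1.83  0.88] tcp ang -64.76 r 66.1 w 0.25 tau [ 0.18 -0.34 -0.  ]
t 17.25 mean [-0.22  2.09  0.01] sd [0.36 0.22 0.45]
[1.8 2.  1.8 2.  2.3 2.3 2.4 2.1]
```

While holding, the reading relaxes, so the meaningful reading is the one taken while moving. I'll continue with motion up to the last row.

Call:
{"api": "move_arm", "payload": {
  "commands": [0.25, 0, -0.11, 0, 1, 0.25, 0, -0.23, 0, 2, 0.25, 0, -0.34, -0.01, 3, 0.25, 0, -0.45, -0.02, 4, 0.25, 0, -0.57, -0.02, 5, 0.25, 0, -0.68, -0.04, 6, 0.25, 0, -0.79, -0.05, 7, 0.25, 0, -0.9, -0.06, 8]
}}

```text
time_s: 17.97
tool_pos: [557.8, -204.9, 113.9]
orientation: [[0.0, 0.958, 0.288], [0.0, 0.288, -0.958], [-1.0, 0.0, 0.0]]
ft_force: [4.8, 1.3, -0.4]
gripper_width: 0.249
```

```bash
python3 t.py
```

```text
17.9667 tool-axes force (x,y,z) [0.45 4.96 0.18] tcp ang -72.54 r 66.0 w 0.249 tau [ 0.24 -0.71  0.06]
```

Call:
{"api": "move_arm", "payload": {
  "commands": [0.25, 0, -0.11, 0, 1, 0.25, 0, -0.23, 0, 2, 0.25, 0, -0.34, -0.01, 3, 0.25, 0, -0.45, -0.02, 4, 0.25, 0, -0.57, -0.02, 5, 0.25, 0, -0.68, -0.04, 6, 0.25, 0, -0.79, -0.05, 7, 0.25, 0, -0.9, -0.06, 8]
}}

```text
time_s: 18.63
tool_pos: [549.0, -206.9, 113.8]
orientation: [[0.0, 0.988, 0.152], [-0.0, 0.152, -0.988], [-1.0, 0.0, 0.0]]
ft_force: [4.7, 1.2, -1.0]
gripper_width: 0.252
```

```bash
python3 t.py
```

```text
18.6333 tool-axes force (x,y,z) [ 1.01  4.87 -0.45] tcp ang -80.38 r 65.8 w 0.252 tau [ 0.1  -0.6   0.02]
```

Steady at about 4.9 N, so the jaws have not met the stem yet. Continuing.

Call:
{"api": "move_arm", "payload": {
  "commands": [0.25, 0, -0.11, 0, 1, 0.25, 0, -0.23, 0, 2, 0.25, 0, -0.34, -0.01, 3, 0.25, 0, -0.45, -0.02, 4, 0.25, 0, -0.57, -0.02, 5, 0.25, 0, -0.68, -0.04, 6, 0.25, 0, -0.79, -0.05, 7, 0.25, 0, -0.9, -0.06, 8]
}}

```text
time_s: 19.3
tool_pos: [540.1, -207.8, 113.8]
orientation: [[0.0, 1.0, 0.013], [-0.0, 0.013, -1.0], [-1.0, 0.0, 0.0]]
ft_force: [5.2, -0.2, -0.9]
gripper_width: 0.25
```

```bash
python3 t.py
```

```text
19.3 tool-axes force (x,y,z) [0.9  5.23 0.24] tcp ang -88.16 r 65.8 w 0.25 tau [-0.01 -0.85  0.  ]
```

Call:
{"api": "move_arm", "payload": {
  "commands": [0.25, 0, -0.11, 0, 1, 0.25, 0, -0.23, 0, 2, 0.25, 0, -0.34, -0.01, 3, 0.25, 0, -0.45, -0.02, 4, 0.25, 0, -0.57, -0.02, 5, 0.25, 0, -0.68, -0.04, 6, 0.25, 0, -0.79, -0.05, 7, 0.25, 0, -0.9, -0.06, 8]
}}

```text
time_s: 19.97
tool_pos: [531.3, -207.5, 113.9]
orientation: [[0.001, 0.992, -0.127], [-0.001, -0.127, -0.992], [-1.0, 0.001, 0.0]]
ft_force: [6.1, 0.1, -1.2]
gripper_width: 0.25
```

```bash
python3 t.py
```

```text
19.9667 tool-axes force (x,y,z) [ 1.24  6.07 -0.9 ] tcp ang -95.87 r 65.8 w 0.25 tau [-0.13 -0.93 -0.01]
```

The push is now climbing (6.1 N), so I'll take smaller steps.

Call:
{"api": "move_arm", "payload": {
  "commands": [0.25, 0, -0.06, 0, 0.5, 0.25, 0, -0.11, 0, 1, 0.25, 0, -0.17, 0, 1.5, 0.25, 0, -0.23, 0, 2, 0.25, 0, -0.28, -0.01, 2.5, 0.25, 0, -0.34, -0.01, 3, 0.25, 0, -0.4, -0.01, 3.5, 0.25, 0, -0.45, -0.02, 4]
}}

```text
time_s: 20.63
tool_pos: [526.9, -206.9, 113.9]
orientation: [[0.001, 0.981, -0.195], [-0.001, -0.195, -0.981], [-1.0, 0.001, 0.001]]
ft_force: [6.9, -0.6, -1.3]
gripper_width: 0.251
```

```bash
python3 t.py
```

```text
20.6333 tool-axes force (x,y,z) [ 1.28  6.85 -0.8 ] tcp ang -99.71 r 65.8 w 0.251 tau [-0.21 -1.    0.01]
```

Call:
{"api": "move_arm", "payload": {
  "commands": [0.25, 0, -0.06, 0, 0.5, 0.25, 0, -0.11, 0, 1, 0.25, 0, -0.17, 0, 1.5, 0.25, 0, -0.2, 0, 1.75, 0.25, 0, -0.23, 0, 2, 0.25, 0, -0.26, 0, 2.25, 0.25, 0, -0.29, -0.01, 2.5, 0.25, 0, -0.34, -0.01, 3]
}}

```text
time_s: 21.3
tool_pos: [523.7, -206.2, 113.9]
orientation: [[0.001, 0.969, -0.246], [-0.001, -0.246, -0.969], [-1.0, 0.002, 0.001]]
ft_force: [7.4, -2.0, -2.4]
gripper_width: 0.252
```

```bash
python3 t.py
```

```text
21.3 tool-axes force (x,y,z) [2.38 7.7  0.1 ] tcp ang -102.59 r 65.8 w 0.252 tau [-0.19 -1.09  0.04]
```

7.7 N while moving is firm and below the limit. I'll back off 2 mm, open the fingers and rise.

Call:
{"api": "move_arm", "payload": {
  "commands": [0.25, 0, 0.1, 0, 0, 0.25, 0, 0.2, 0, 0, 0.4, 0, 0.2, 0, 0, 0.45, 0, 0.2, 0, 0, 0.45, 0, 0.2, 0, 0, 0.45, 0, 0.2, 0, 0, 0.45, 0, 0.2, 0, 0, 0.45, 0, 0.2, 0, 0]
}}

```text
time_s: 21.97
tool_pos: [525.2, -206.2, 113.8]
orientation: [[-0.0, 0.97, -0.245], [0.0, -0.245, -0.97], [-1.0, -0.0, -0.0]]
ft_force: [-0.3, 0.1, 0.4]
gripper_width: 0.452
```

Call:
{"api": "move_arm", "payload": {
  "commands": [0.45, -0.5, 0, 0, 0, 0.45, -1.5, 0, 0, 0, 0.45, -3, 0, 0, 0, 0.45, -5, 0, 0, 0, 0.45, -7.5, 0, 0, 0, 0.45, -10, 0, 0, 0, 0.45, -12, 0, 0, 0, 0.45, -12, 0, 0, 0]
}}

```text
time_s: 22.63
tool_pos: [526.7, -206.9, 240.5]
orientation: [[0.009, 0.97, -0.245], [-0.004, -0.245, -0.97], [-1.0, 0.01, 0.002]]
ft_force: [1.8, -0.2, 0.7]
gripper_width: 0.451
```

```bash
python3 wr.py w10; python3 - <<'E'
from bench import ctrl
from h import *
np.set_printoptions(suppress=True,precision=1,linewidth=150)
n='side'; p=ctrl.camera_params(n); im,d=ctrl.camera(n); np.savez(n+'5.npz',im=im,d=d,**p)
cv2.imwrite('pics/side5.png',im[:,:,::-1])
_,X=cloud('side5.npz'); u,v=map(int,proj(p,(537,-141,168))); print(X[v-4:v+5,u-3:u+4,2].round(0))
_,X=cloud('w10.npz');z=X[...,2]
for lo,c in ((158,(538,-142)),(135,(524,-206))):
    m=(z>lo)&(z<170)&(np.hypot(X[...,0]-c[0],X[...,1]-c[1])<20);print(m.sum(),X[m].mean(0))
E
```

```text
22.6333 [ 526.73 -206.85  240.53] [[0.009, 0.97, -0.245], [-0.004, -0.245, -0.97], [-1.0, 0.01, 0.002]] [ 1.76 -0.16  0.7 ] 0.45053759020406564 [-0.44  0.16  1.27  0.    1.7  -0.19]
[[  2.   4.   2.   2.   3.   0.  -0.]
 [  1.  -1.   2.   1.   2.   1.  -0.]
 [ -2.   1. 166. 167. 166.   2.   4.]
 [166. 167. 167. 168. 168. 166.   3.]
 [167. 170. 167. 165. 168. 167. 167.]
 [165. 167. 167. 169. 167. 167. 168.]
 [166. 168. 168. 167. 167. 169. 168.]
 [164. 166. 168. 168. 166. 167. 163.]
 [162. 161. 162. 165. 163. 161. 159.]]
927 [ 538.3 -141.7  164.3]
531 [ 526.3 -204.6  144.6]
```

View pics/w10.png

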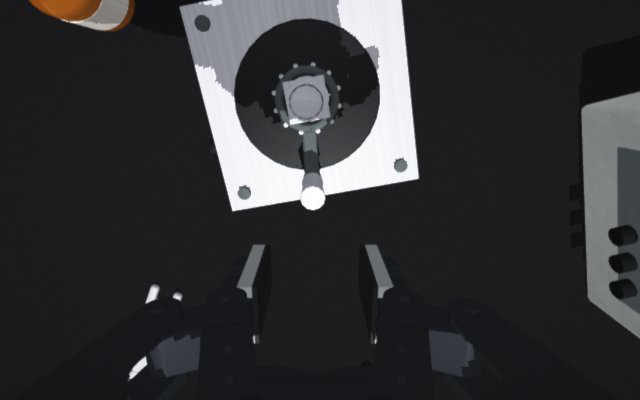

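View pics/side5.png

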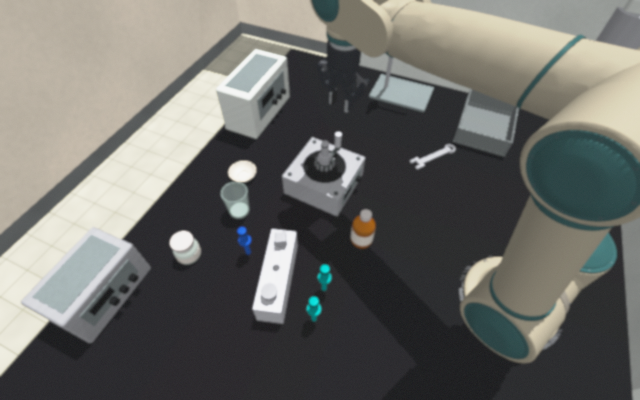

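The logger is seated in the collet (head top about 167 mm). The crank has stayed at about -101°, everything else is in its place, and the gripper is clear. Handing in.

```bash
python3 -c "
from bench import ctrl
print(ctrl.sign_off())"
```

```text
the job is handed in; nothing more can be done
None
```

I moved the logger from the rack's middle hole into the collet, pushed it home and cranked the nut clockwise until the jaws gripped it. Then I let go, rose clear and handed the job in at about 23 s of the 72 s allowed. The sign-off gives no verdict.

- **Seating:** the push stopped hard at 16–17 N. The side camera then read the head top at about 167 mm, against 168 mm when fully home. The wrist camera's depth read a few mm low, as it also did over the rack, so I relied on the side camera.
- **Seal drag:** I did not clearly feel the expected 2–8 N from the seal. The readings there stayed near zero until the hard stop.
- **Grip:** the crank turned about 71°. The handle needed about 4–5 N of steady drag, then climbed to 7.7 N at the last step, below the 9.5 N limit. The jaw force cannot be measured directly; I estimate 85–125 N from that rise.
- **Afterwards:** once I let go, the crank stayed put and the logger stood centred. In the last side picture, the other things looked unmoved and the gripper was clear of everything.

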